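Swivel, fetch the tray, load the glass and park it under the blue cover

TASK

Turn the swivel by its red handle, click by click, until its rails point into the dust cover with the red stripe, and draw the tray out by its orange handle onto the swivel, as far as the back stop. Set every glass paperweight that is out on the bench flat on the tray's floor; with all aboard, turn the swivel to the cover with the blue stripe (each cover is six clicks from the white middle mark) and push the tray by its orange handle fully home under that cover, until its shoulder bar meets the mouth. Then turn the empty swivel back so that its handle clicks in at the white middle mark, leaving the tray home with all paperweights in it and the other things on the bench where they are.

Things in the scene. Friction and masses are not known exactly. Their poses are not given: they have to be found in the camera images.
- base: grey round swivel base, fixed, 216 diameter, 22 high; origin: centre of underside, on the swivel axis. Its +x points roughly away from the robot; the white middle mark is at its -x side, yellow marks at its +y and -y sides, a black tick per click, 24 clicks a turn. The covers' centres lie 260 from the axis, the red one on its +y axis, the blue one on its -y axis
- swivel (a joint): deck angle, rad, anticlockwise from above; 0 = red handle at the white middle mark, open end to the base's +x; +1.571 (6 clicks) = open end to the red cover, -1.571 = to the blue cover; stops at +-2.1. Rests only at clicks, each 0.2618; let go between clicks it jumps to the nearer one. A click takes up to 0.75 N m (6 to 7 N at the handle)
- swivel_handle (a point): centre of the red knob (18 diameter, 22 high) on an upright 16 diameter post at the deck's tail, 122 from the swivel axis; this point is 105 above the table, the knob's top 118; the knob does not turn on its post but slips round between finger pads
- swivel_nose (a point): middle of the deck's open end, 85 from the swivel axis, at deck height, 34 above the table; x axis along the rails, from the handle to the open end. The deck has two rails (116 apart inside, flared at the open end, 10 high) and a back stop at the tail; against it the tray's origin is 30 ahead of the swivel axis, and 33 +-3 is fully aboard
- tray: aluminium tray, 0.35 kg, under the red-striped cover at the start, handle towards the swivel. Origin: centre of underside; x axis along the rails, away from its handle. 180 x 110, floor 5 thick, rim top 19 above the underside, 172 x 102 inside
- tray_handle (a point): centre of the orange knob (18 diameter, 22 high) on an upright 16 diameter post, 115 behind the tray's origin; this point is 79 above the tray's underside, the knob's top 90. The tray slides by pushing this
- tray_bar (a point): middle of the orange shoulder bar across the tray's tail, 150 wide, 16 to 28 above the underside; its front face, 90 behind the tray's origin, meets the roof's mouth walls when the tray is fully home; the tray's origin is then over the cover's origin
- blue_cover: low white dust cover with a blue stripe on roof and sides, fixed. Origin: centre of its underside, on the table; its x axis runs through the tunnel, both ends are open and alike. Floor 220 x 150 with a short ramp at each end, level with the deck, 34 above the table; roof 180 x 150, from 93 to 96 above the table; walls 120 apart inside, flaring to 134 at the mouths
- red_cover: the same cover with a red stripe, at the left of the swivel base; the tray starts under it
- weight1: amber glass paperweight, a round puck 44 diameter, 32 high with bevelled edges (straight band 20 high), 0.12 kg, alike on both faces; origin at its centre. Absent in some starts
- weight2: green glass paperweight, a round puck 44 diameter, 32 high with bevelled edges (straight band 20 high), 0.12 kg, alike on both faces; origin at its centre. Absent in some starts
- weight3: blue glass paperweight, a round puck 44 diameter, 32 high with bevelled edges (straight band 20 high), 0.12 kg, alike on both faces; origin at its centre. Absent in some starts
- weight4: purple glass paperweight, a round puck 44 diameter, 32 high with bevelled edges (straight band 20 high), 0.12 kg, alike on both faces; origin at its centre. Absent in some starts
- pliers: bystander: red-handled pliers lying between the robot and the swivel base, about 150 x 50 x 14 (mm), origin on its underside
- paddle: bystander: steel paddle with wooden handle, 220 long, lying beyond the swivel base (mm), origin on its underside
- jar: bystander: amber glass jar, 60 diameter, 70 high, far side (mm), origin on its underside
- rod_pot: bystander: terracotta cup, 72 diameter, 90 high, far side (mm), origin on its underside
- release: bystander: small white jar, 44 diameter, 80 high, at the right side (mm), origin on its underside
- brush: bystander: brush lying at the right side of the bench (mm), origin on its underside
- marver: bystander: dark steel slab 90 x 70 x 12 at the left side of the bench (mm), origin on its underside
Not all that is in view belongs to the job. There is more than one size of the weight4; the one meant has the size given above. What is shaped like the base but turquoise is not meant.

How it is judged:
By the outcome, as a careful person would: the job done as asked, in the order asked, and still so for the second after the job is handed in, with the robot touching nothing.
Of weight1, weight2, weight3, weight4 only 2 to 4 are there at a start; the rules pass over those that are not, and their reading is None.
At some moment in a run one of weight1, weight2, weight3, weight4 may be knocked a few centimetres aside while the robot is not near it.
Once in a run the grip may slacken for a moment while it holds something.
It also fails if it takes over 210 s, if anything falls off the work surface, if the arm or the gripper's body presses on something with over 40 N, if the wrist force passes 120 N, or if a joint passes its speed limit or range.

ROBOT

A 6-joint arm with a two-finger parallel gripper is mounted at the origin on the work surface. World frame = base frame: x ahead of the robot, y to its left, z up, the work surface at z = 0. Lengths are in mm, angles in rad, forces in N, time in s.
With the tool pointing down it reaches from about 350 to 975 mm from the base axis. Payload 7.1 kg.
Tool frame: the origin (TCP) lies on the front face of the gripper's body, between the roots of the fingers; the fingertips stand 80 mm ahead of it and the grasp point (between the pads) lies 61 mm ahead of it (env.tips_ahead is the distance from the TCP to the fingertips, in mm); z points along the fingers, y is the direction in which the jaws open and shut (so a half turn about z gives the same grasp; the last joint's range is limited). The gripper opens to 88 mm and grips with 3 to 60 N. Pads are 20 mm wide; open, the fingers measure 115 mm over their backs; the gripper's body (75 mm by 178 mm) begins 61 mm behind the grasp point.
Start: joints at [1.143, 0.423, 1.63, -0, 1.089, -0.019], TCP at [248.411, 573.496, 302.675] pointing down, gripper open.
Joint ranges: [-3, 3], [-0.9, 2.11], [0.09, 2.58], [-1.31, 4.45], [0.11, 2.69], [-2.54, 2.54]. Speed limits (rad/s): [2.39, 2.39, 3.01, 3.14, 3.14, 3.14].

INTERFACE

Orientations are given as a unit quaternion [x, y, z, w].
In Python, from station import env, set_gripper, viewer, workorder gives the robot as it stands. Calls block until the motion is done:
- env.reach(position, orientation): joint-space move of the TCP to a pose.
- env.move_l(position, rot=None, rate=150, f_stop=None): straight line of the TCP; rot=None keeps the orientation; rate is the mean speed in mm/s. With f_stop (N) it stops when the force on the tool has changed by that much, and returns True; else False.
- env.move_joints(angles): joint-space move.
- set_gripper(opening): finger opening in mm; the grip force is fixed at half the most; returns when the fingers have stopped.
- env.hold(seconds).
- env.ik(position, orientation): joint angles nearest the present ones, or None.
- env.read_state(): the state.
- viewer.camera(name): name is "side" or "top"; returns the picture (420x560x3 uint8, blue, green, red); there is no depth.
- viewer.camera_params(name): a dict with "fx", "fy", "cx", "cy" (pixels), "pose" (4x4, takes a point from camera to world coordinates). Camera axes: x right, y up, looking along -z (the intrinsics and any distortion apply to the point x, -y, -z); pixel columns grow to the right and rows downward; lengths in mm; the calibration is good to about 2 mm. A picture is of the moment at which its call begins. camera_params takes no time and is no camera call.
A pose or a line that the arm cannot do raises env.IKError and nothing moves.
- workorder.sign_off(): hands the job in, once; it reports no verdict.
The state is a dict: "time_s": time; "qpos": joint angles; "dq": joint speeds; "tau": joint torques, N m; "tool_pos": TCP position; "orientation": TCP orientation; "force": force on the tool from outside, world axes, zero at the start; "wrist_torque": the same for the moment, N m; "width": finger opening in mm.
Only numpy, scipy, OpenCV 4.12 (cv2) and the standard library are available. Lean on these libraries where they do the work, as an engineer would, in place of code of your own. Each camera call takes 0.05 s, during which the arm holds its last target.

## Working session

There is one attempt and no reset: what is moved stays moved. The work goes in short steps, each a Python script; the robot and the scene stay as the last script left them, time stands still between calls to the robot, and variables do not carry over. Pictures are saved under pics/ and viewed, and the job is handed in when it is done.

```bash
mkdir -p pics; ls
python3 - <<'E'
from station import env, set_gripper, viewer, workorder
import cv2, numpy as np
for n in("top","side"):
    im=viewer.camera(n); cv2.imwrite(f"pics/{n}0.png",im)
    p=viewer.camera_params(n); print(n,{k:(v if not hasattr(v,'shape') else np.round(v,3).tolist()) for k,v in p.items()})
s=env.read_state(); print(s["time_s"],s["tool_pos"],s["orientation"],s["force"],s["width"])
E
```

```text
pics
top {'fx': 528.8039334608868, 'fy': 528.8039334608868, 'cx': 281.6298732268456, 'cy': 211.22873197422047, 'pose': [[0.014, 0.996, -0.085, 345.112], [-1.0, 0.013, -0.011, -10.575], [-0.01, 0.085, 0.996, 1876.332], [0.0, 0.0, 0.0, 1.0]]}
side {'fx': 430.0323796765916, 'fy': 430.0323796765916, 'cx': 281.132474863764, 'cy': 210.90392555394405, 'pose': [[0.879, 0.326, -0.348, 55.59], [-0.477, 0.587, -0.655, -780.391], [-0.01, 0.741, 0.671, 892.226], [0.0, 0.0, 0.0, 1.0]]}
0.1 [248.2600051  573.16448846 301.98406653] [ 2.02984644e-01  9.79181686e-01 -6.60982998e-04 -1.54281054e-04] [0.4073413  0.37585592 0.85075708] 87.90446949559693
```

View pics/top0.png

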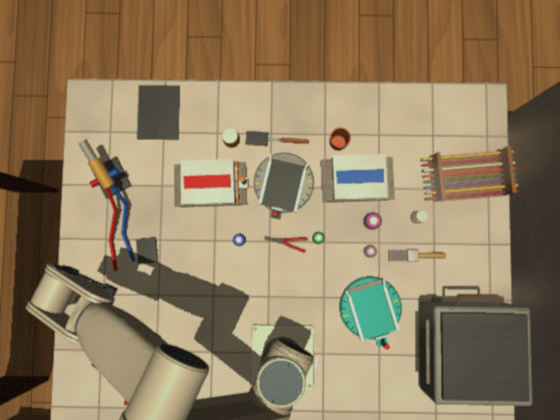

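View pics/side0.png

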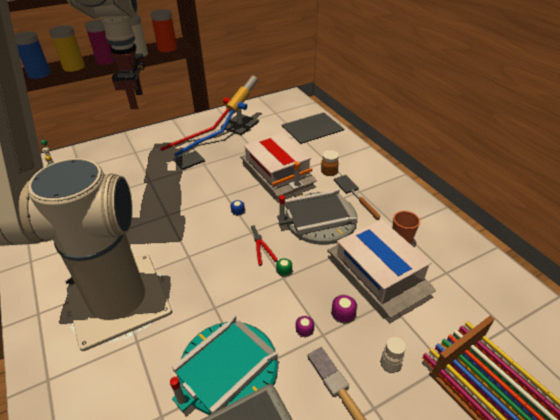

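```bash
cat > h.py <<'E'
import cv2, numpy as np
from station import env, set_gripper, viewer, workorder
from scipy.spatial.transform import Rotation as R
def ray(name,u,v,z):
    p=viewer.camera_params(name); T=np.array(p["pose"])
    d=T[:3,:3]@np.array([(u-p["cx"])/p["fx"],-(v-p["cy"])/p["fy"],-1.])
    o=T[:3,3]; return o+d*(z-o[2])/d[2]
def proj(name,P):
    p=viewer.camera_params(name); T=np.array(p["pose"])
    c=T[:3,:3].T@(np.array(P,float)-T[:3,3]); return np.array([p["cx"]+p["fx"]*c[0]/-c[2],p["cy"]-p["fy"]*c[1]/-c[2]])
def crop(name,out,x0,y0,x1,y1,s=5,im=None):
    im=viewer.camera(name) if im is None else im
    cv2.imwrite(out,cv2.resize(im[y0:y1,x0:x1],None,fx=s,fy=s,interpolation=cv2.INTER_CUBIC)); return im
E
python3 - <<'E'
from h import *
im=cv2.imread("pics/top0.png"); sd=cv2.imread("pics/side0.png")
crop("top","pics/c1.png",215,130,405,265,4,im)
crop("side","pics/c2.png",220,190,380,345,4,sd)
crop("top","pics/c3.png",170,145,330,225,5,im)
E
```

```text
(no output)
```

View pics/c1.png

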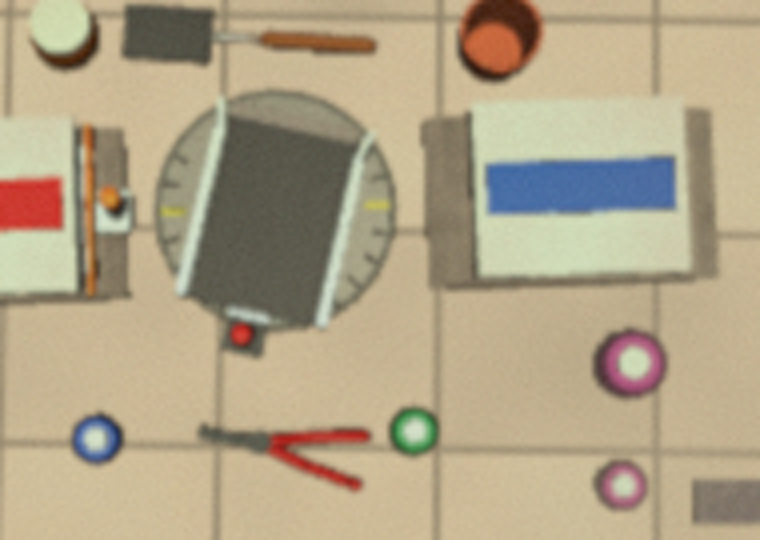

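View pics/c2.png

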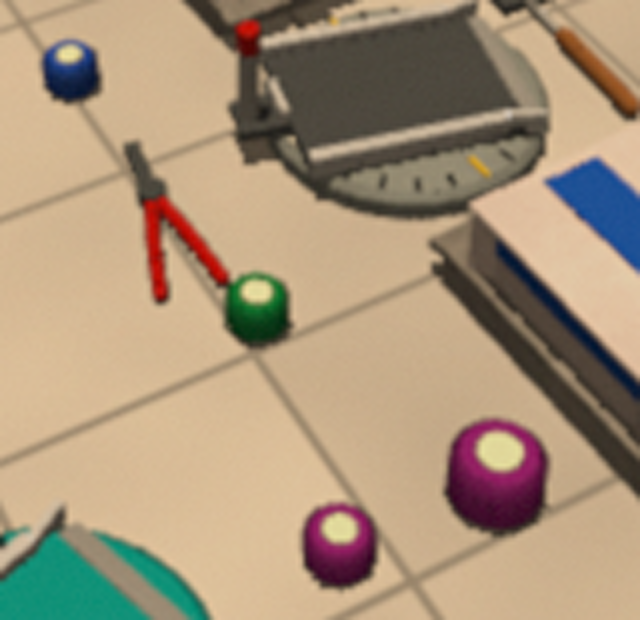

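View pics/c3.png

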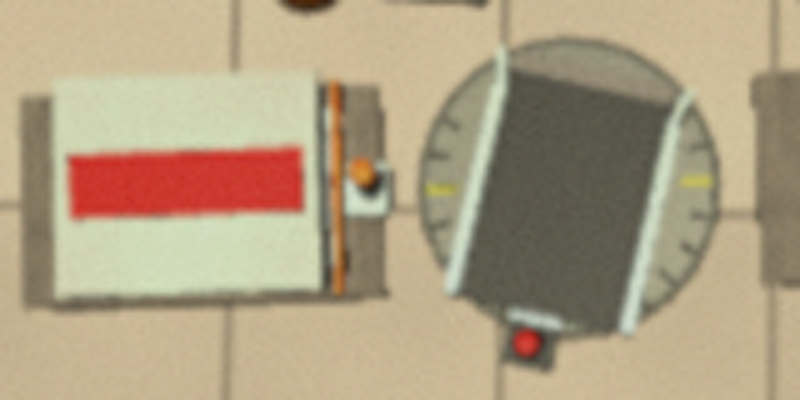

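```bash
cat >> h.py <<'E'
def blobs(im,lo,hi,roi,amin=8):
    hsv=cv2.cvtColor(im,cv2.COLOR_BGR2HSV); m=cv2.inRange(hsv,np.array(lo),np.array(hi))
    z=np.zeros_like(m); x0,y0,x1,y1=roi; z[y0:y1,x0:x1]=m[y0:y1,x0:x1]
    n,l,s,c=cv2.connectedComponentsWithStats(z)
    return [(c[i].round(1).tolist(),int(s[i,4]),s[i,2:4].tolist()) for i in range(1,n) if s[i,4]>=amin]
E
python3 - <<'E'
from h import *
im=cv2.imread("pics/top0.png"); sd=cv2.imread("pics/side0.png")
def show(n,b,z,nm):
    for c,a,wh in b: print(nm,n,c,a,wh,ray(n,*c,z).round(1)[:2])
for n,I in (("top",im),("side",sd)):
    full=(0,0,560,420)
    show(n,blobs(I,(100,80,40),(130,255,255),full,20),16,"blue")
    show(n,blobs(I,(45,80,30),(75,255,255),full,20),16,"green")
    show(n,blobs(I,(140,60,40),(172,255,255),full,20),16,"purple")
    show(n,blobs(I,(22,140,120),(35,255,255),(240,150,400,250),3),22,"yellow")
    show(n,blobs(I,(8,150,120),(18,255,255),(200,150,330,215),3),113,"orange")
    for lo,hi in (((0,150,80),(6,255,255)),((172,150,80),(180,255,255))): show(n,blobs(I,lo,hi,full,10),105,"red")
E
```

```text
blue top [113.1, 172.5] 76 [11, 10] [634.2 612.5]
blue top [359.6, 176.0] 556 [47, 13] [ 632.7 -264.8]
blue top [123.6, 219.8] 289 [24, 76] [465.8 568.3]
blue top [239.2, 239.3] 60 [11, 11] [402.6 157.7]
green top [317.8, 237.5] 66 [11, 12] [ 412.7 -118.5]
purple top [372.3, 220.6] 109 [15, 15] [ 474.8 -309.7]
orange top [236.9, 175.0] 34 [2, 30] [615.9 161.2]
orange top [242.1, 178.9] 18 [5, 5] [602.9 143.4]
orange top [237.7, 198.3] 15 [2, 10] [537.  156.9]
red top [206.7, 181.0] 535 [46, 13] [595.4 263.8]
red top [94.2, 182.6] 45 [9, 8] [585.  645.5]
red top [112.1, 223.5] 253 [12, 73] [447.1 578.9]
red top [274.9, 213.1] 22 [5, 5] [489.5  31.4]
red top [293.3, 242.5] 112 [25, 14] [391.6 -31.6]
red top [386.1, 346.1] 18 [5, 5] [  56.1 -340.5]
blue side [33.4, 60.1] 777 [33, 38] [ -40.4 1670.1]
blue side [241.6, 105.1] 42 [8, 7] [678.6 732.8]
blue side [206.6, 135.4] 231 [59, 47] [465.7 584.4]
blue side [237.3, 208.3] 115 [13, 14] [397.7 149.8]
blue side [383.8, 252.3] 810 [54, 46] [ 674.4 -210.6]
blue side [362.1, 270.4] 135 [36, 39] [ 584.2 -233.9]
blue side [439.6, 347.4] 30 [8,
[... 1161 characters left out ...]
.0] 206 [62, 38] [419.6 487.8]
red side [276.7, 151.2] 359 [35, 27] [587.2 246.2]
red side [281.5, 197.6] 34 [6, 8] [490.8  36. ]
red side [263.2, 250.7] 189 [21, 26] [ 354.4 -120.1]
red side [461.9, 331.5] 15 [8, 5] [ 613.2 -522.1]
red side [451.2, 338.3] 12 [5, 6] [ 582.3 -523.1]
red side [517.3, 381.0] 234 [85, 75] [ 624.9 -649.8]
red side [501.8, 385.2] 121 [75, 69] [ 592.8 -641.5]
red side [427.7, 361.6] 30 [11, 12] [ 504.6 -538.9]
red side [462.5, 396.2] 109 [48, 47] [ 512.9 -621.4]
red side [173.9, 381.2] 69 [9, 11] [  54.9 -337.7]
red side [428.5, 360.5] 10 [10, 10] [ 507.6 -537.9]
red side [457.0, 383.0] 29 [29, 29] [ 522.6 -598.2]
red side [452.5, 384.5] 22 [22, 22] [ 513.1 -596.3]
```

Run:
```python
from h import *
im=cv2.imread("pics/top0.png")
rc=ray("top",206.7,181,96);bc=ray("top",359.6,176,96)
print("covers",rc.round(1),bc.round(1),np.linalg.norm(rc-bc),"mid",((rc+bc)/2).round(1), "ydir",np.degrees(np.arctan2(*(rc-bc)[:2])))
y1=ray("top",258.2,182.8,22);y2=ray("top",309.4,181.2,22)
print("yellow",y1.round(1),y2.round(1),((y1+y2)/2).round(1),np.degrees(np.arctan2(*(y1-y2)[:2])))
print("red",ray("top",274.9,213.1,116).round(1),"orange",ray("top",242.1,178.9,122).round(1))
# base circle edge: crop 5x: left 418,right 720, top 38,bottom 338 
a=[ray("top",170+u/5,145+v/5,22) for u,v in((418,190),(720,190),(570,38),(565,338))]
print(np.round(a,1))
# small purple
c=blobs(im,(135,30,40),(180,255,255),(360,240,385,262),5);print(c)
for n,p,z in (("top",(370,251),28),("top",(372.6,220.5),40),("top",(239.2,239.6),28),("top",(318.4,237.7),28)): print(p,ray(n,*p,z).round(1))
for t,r in (("p",(304.4,326.6)),("b",(237.3,208.3)),("g",(284,267.6))): print(t,ray("side",*r,18).round(1))
```

```text
covers [596.6 265.2  96. ] [ 620.3 -253.9   96. ] 519.670886187098 mid [608.5   5.7  96. ] ydir -2.613923511656282
yellow [603.   94.1  22. ] [611.  -86.9  22. ] [607.    3.6  22. ] -2.5328819123987434
red [488.6  31.2 116. ] orange [601.6 142.6 122. ]
[[ 602.1  110.4   22. ]
 [ 604.8 -103.2   22. ]
 [ 712.3    4.3   22. ]
 [ 498.4    4.9   22. ]]
[([370.0, 251.0], 61, [11, 11])]
(370, 251) [ 367.8 -299.7   28. ]
(372.6, 220.5) [ 473.5 -306.9   40. ]
(239.2, 239.6) [401.2 156.6  28. ]
(318.4, 237.7) [ 411.6 -119.9   28. ]
p [ 364.  -307.7   18. ]
b [396.9 147.7  18. ]
g [ 408.5 -127.7   18. ]
```

```bash
cat >> h.py <<'E'
AX=np.array([607.,4.]); YAW=np.radians(2.6); C=np.radians(15)
def q(phi):  # deg, world direction of tool y, pointing down
    a=np.radians((90+phi)/2); return [np.cos(a),np.sin(a),0,0]
def b2w(x,y): # base frame to world xy
    c,s=np.cos(YAW),np.sin(YAW); return AX+np.array([c*x-s*y,s*x+c*y])
def hxy(clk,r=122): return b2w(-r*np.cos(clk*C),-r*np.sin(clk*C))
def tang(clk): return np.degrees(YAW)+clk*15-90
def st():
    s=env.read_state(); print("t",round(s["time_s"],1),"tcp",np.round(s["tool_pos"],1),"F",np.round(s["force"],1),"w",round(s["width"],1),"q",np.round(s["qpos"],2)); return s
def arc(c0,c1,p0,p1,z,rate=100,per=2):
    n=int(round(abs(c1-c0)*per))
    for i in range(1,n+1):
        f=i/n; c=c0+(c1-c0)*f; env.move_l([*hxy(c),z],q(p0+(p1-p0)*f),rate=rate)
E
python3 - <<'E'
from h import *
p=hxy(-1); print(p)
env.reach([*p,240],q(tang(-1))); st()
crop("top","pics/t1.png",0,60,560,420,1)
im=viewer.camera("side"); cv2.imwrite("pics/s1.png",im)
E
```

```text
[487.84598204  30.19770991]
t 2.2 tcp [488.1  30.7 240.1] F [0.5 0.4 0.4] w 87.8 q [0.04 0.32 1.97 0.   0.85 1.82]
```

View pics/t1.png

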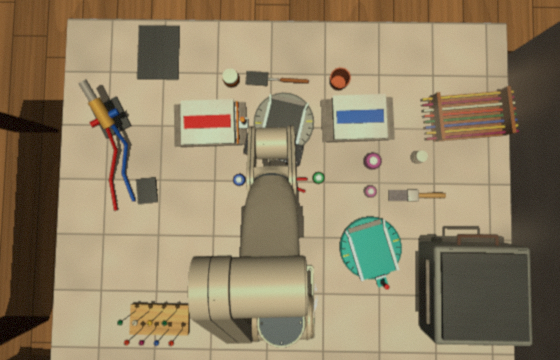

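View pics/s1.png

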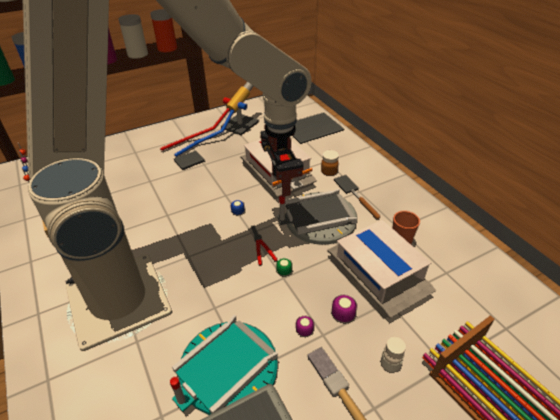

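Candidates in the first top view:
- **Pucks, taken:** blue (239,239), green (318,238) and small purple (370,251). All three are about 12 px across, which fits 44 mm.
- **Large purple (373,220):** about 17 px, so it's the decoy.
- **Amber:** no amber puck. The amber item at (230,137) is the jar.
- **Swivel:** the grey one at (284,183) is meant. The turquoise one at (371,308) is not.

The c1 crop confirms the choice, and the handle is at click -1. Next I grip the red knob.

Run:
```python
from h import *
p=hxy(-1)
env.move_l([*p,166],rate=80,f_stop=15) and print("contact")
set_gripper(0); s=st()
if 14<s["width"]<21:
    arc(-1,2,tang(-1),tang(2),166); st()
    arc(2,6,tang(2),tang(6),166); env.hold(0.3); st()
im=crop("top","pics/t2.png",170,145,330,225,5); cv2.imwrite("pics/s2.png",viewer.camera("side")[120:320,180:440].repeat(3,0).repeat(3,1))
```

```text
t 4.5 tcp [487.8  30.2 166. ] F [-0.7 -0.2 -0.6] w 17.1 q [ 0.04  0.45  2.01 -0.    0.68  1.82]
t 6.3 tcp [503.5 -62.2 165.9] F [-6.  -7.6  4.9] w 17.4 q [-0.15  0.47  1.97 -0.    0.71  0.86]
t 9.1 tcp [ 613.  -118.8  166. ] F [ 0.6 -8.6 -2.4] w 17.4 q [-0.21  0.6   1.71 -0.    0.83 -0.25]
```

View pics/s2.png

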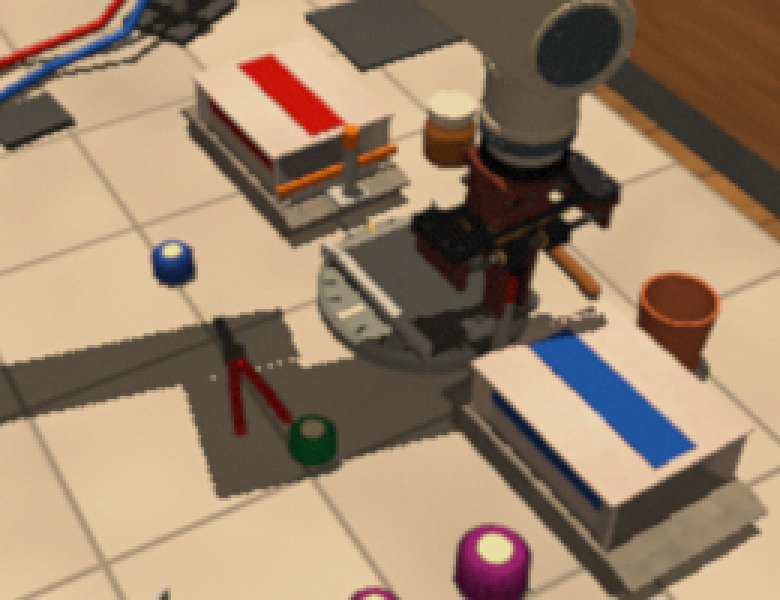

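Run:
```python
from h import *
set_gripper(60); env.move_l([*hxy(6),260],rate=200)
env.reach([560,-200,330],q(tang(6))); st()
im=crop("top","pics/t3.png",170,145,330,225,5); print(blobs(im,(0,150,80),(6,255,255),(250,150,330,215),6),blobs(im,(8,150,120),(18,255,255),(238,150,330,215),6))
for b in blobs(im,(0,150,80),(6,255,255),(250,150,330,215),6): print(ray("top",*b[0],116),hxy(6))
```

```text
t 11.2 tcp [ 559.7 -199.8  328.7] F [ 0.6  0.5 -0.7] w 60.0 q [-0.36  0.35  1.68  0.    1.12 -0.41]
[([319.4, 177.0], 19, [5, 5])] [([242.1, 178.9], 18, [5, 5]), ([238.0, 198.0], 9, [1, 9])]
[ 612.148481   -116.40780992  116.        ] [ 612.53428455 -117.87440951]
```

View pics/t3.png

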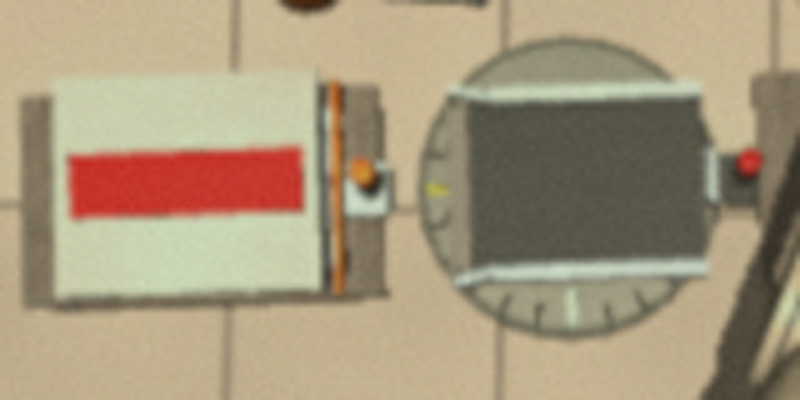

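Run:
```python
from h import *
P=lambda a,z:[*b2w(0,a),z]
env.reach(P(60,300),q(2.6)); env.reach(P(140,250),q(2.6))
print(env.move_l(P(140,174),rate=80,f_stop=15))
set_gripper(0); s=st()
if 14<s["width"]<21:
    print(env.move_l(P(0,174),rate=80,f_stop=20)); st()
    im=crop("top","pics/t4.png",170,145,330,225,5)
    print(env.move_l(P(-70,174),rate=60,f_stop=20)); st()
    print(env.move_l(P(-93,174),rate=20,f_stop=10)); st()
```

```text
False
t 14.6 tcp [600.8 143.9 174.1] F [ 0.2 -0.3  1. ] w 17.6 q [ 0.22  0.58  1.72 -0.    0.84  0.17]
False
t 16.5 tcp [607.    4.2 174.1] F [ 0.2 -1.1  0.3] w 17.4 q [-0.01  0.56  1.75 -0.    0.83 -0.06]
False
t 17.9 tcp [610.3 -65.8 174.2] F [ 0.8 -0.1 -1. ] w 16.9 q [-0.13  0.57  1.73 -0.    0.84 -0.17]
False
t 19.2 tcp [611.3 -87.9 174.2] F [-0.2  6.8 -0.4] w 17.3 q [-0.16  0.58  1.72  0.    0.84 -0.21]
```

Run:
```python
from h import *
P=lambda a,z:[*b2w(0,a),z]
print(env.move_l(P(-97,174),rate=15,f_stop=12)); st()
set_gripper(40);env.hold(0.2); env.move_l(P(-93,260),rate=200)
env.reach([430,157,260],q(2.6)); st()
im=crop("top","pics/t5.png",170,145,330,225,5); cv2.imwrite("pics/s5.png",viewer.camera("side")[120:320,180:440].repeat(3,0).repeat(3,1)); cv2.imwrite("pics/t5f.png",im)
for b in blobs(im,(8,150,120),(18,255,255),(225,150,330,215),5): print(b,ray("top",*b[0],122))
```

```text
False
t 19.6 tcp [611.5 -91.9 174.3] F [0.  7.9 0.8] w 17.5 q [-0.17  0.58  1.72  0.    0.84 -0.22]
t 22.1 tcp [430.8 156.7 259.9] F [ 0.2  0.  -0.3] w 39.9 q [ 0.32  0.24  2.02 -0.    0.88  0.28]
([301.2, 169.5], 13, [2, 11]) [635.83422204 -54.8980187  122.        ]
([308.4, 177.1], 17, [4, 5]) [610.43667573 -79.26482779 122.        ]
([302.0, 191.5], 12, [1, 12]) [561.64347581 -58.38036246 122.        ]
```

View pics/t5.png

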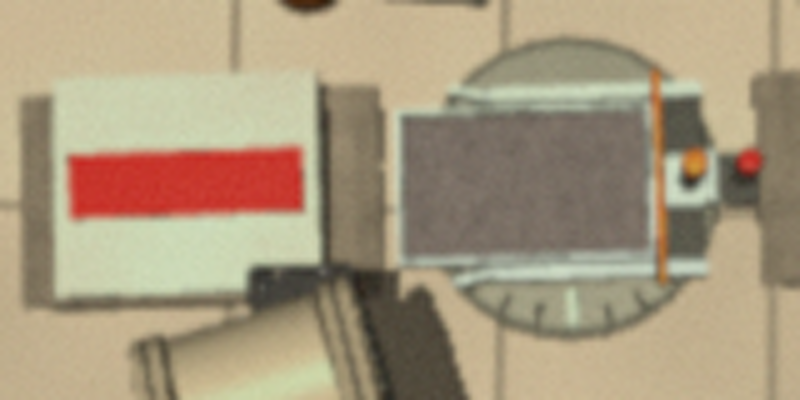

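View pics/s5.png

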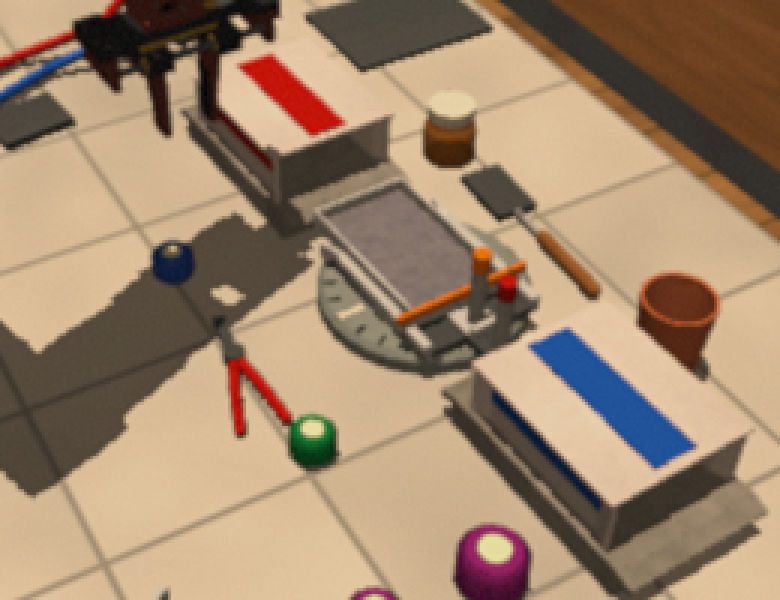

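```bash
cat >> h.py <<'E'
import time
LH={"blue":((100,60,30),(130,255,255)),"green":((45,60,30),(80,255,255)),"purple":((135,30,30),(178,255,255))}
def find(im,col,roi):
    b=blobs(im,*LH[col],roi,20); 
    out=[]
    for c,a,wh in b:
        out.append((c,a,wh,ray("top",*c,24)[:2].round(1)))
    return out
def pick(xy,phi=2.6,w=70,z=22):
    set_gripper(w); env.reach([*xy,z+61+70],q(phi)); 
    if env.move_l([*xy,z+61],rate=120,f_stop=12): print("contact!"); st()
    set_gripper(0); s=st(); return s["width"]
def place(a,off=0,z=62):
    xy=b2w(off,30+a)
    env.reach([*xy,z+61+90],q(2.6))
    c=env.move_l([*xy,z+61],rate=80,f_stop=6); s=st(); print("contact",c)
    set_gripper(54); env.hold(0.1); env.move_l([*xy,z+61+90],rate=200)
E
python3 - <<'E'
from h import *
im=cv2.imread("pics/t5f.png")
print(find(im,"blue",(225,225,255,255)),find(im,"green",(305,225,335,250)),find(im,"purple",(355,240,390,265)))
w=pick([401,157])
if 38<w<48: env.move_l([401,157,180],rate=150); st()
E
```

```text
[] [([318.0, 237.5], 74, [11, 12], array([ 412.4, -118.8]))] [([370.5, 251.1], 54, [10, 11], array([ 367.5, -302.1]))]
t 24.6 tcp [401.3 157.1  83.4] F [ 0.2 -0.6  5.7] w 43.4 q [ 0.35  0.57  2.15 -0.    0.42  0.3 ]
t 25.4 tcp [400.6 156.8 179.5] F [-0.  -0.2 -0.7] w 43.5 q [ 0.35  0.35  2.13 -0.    0.66  0.3 ]
```

Run:
```python
from h import *
place(50,z=60)
env.reach([412,-40,260],q(2.6))
im=crop("top","pics/t6.png",170,145,400,265,3); cv2.imwrite("pics/s6.png",viewer.camera("side")[120:320,180:440].repeat(3,0).repeat(3,1))
print(find(im,"green",(295,225,340,260)),find(im,"purple",(355,235,390,270)));st()
```

```text
t 27.4 tcp [603.1  83.8 122.7] F [-0.9 -0.9  5.4] w 43.4 q [ 0.12  0.65  1.75 -0.    0.74  0.07]
contact True
[] [([370.2, 251.2], 58, [11, 11], array([ 367.2, -301.1]))]
t 29.5 tcp [413.4 -39.7 259.8] F [-0.1  0.3 -0.7] w 54.3 q [-0.12  0.18  2.11  0.    0.85 -0.17]
```

View pics/t6.png

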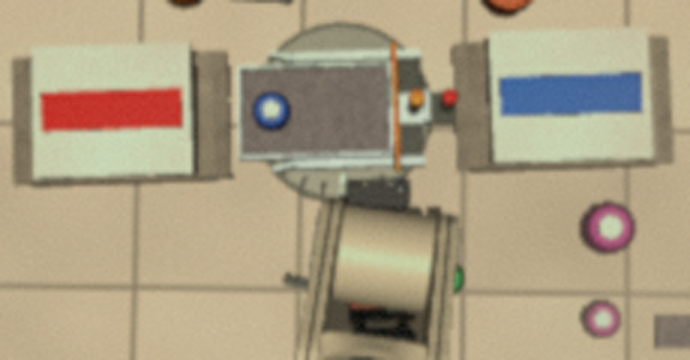

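View pics/s6.png

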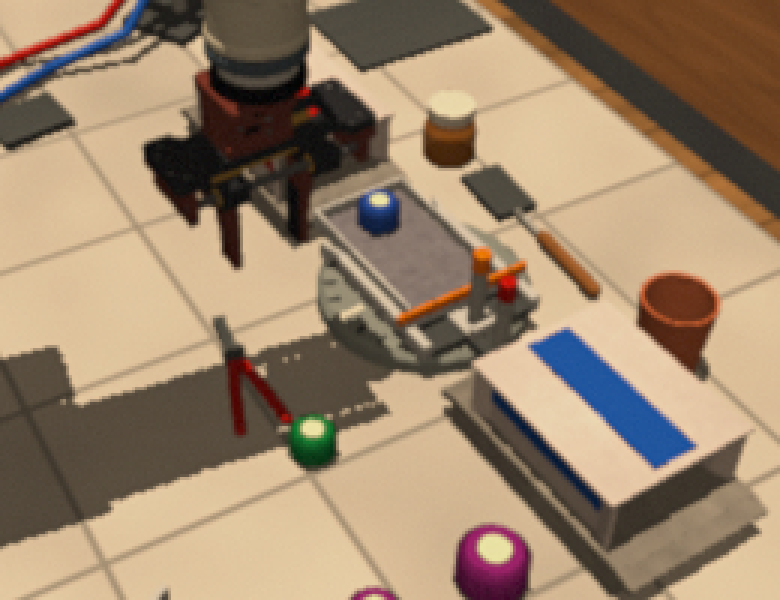

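Run:
```python
from h import *
w=pick([411.5,-119.5])
if 38<w<48:
    env.move_l([411.5,-119.5,190],rate=150); s=st()
    if s["width"]>38: place(0,z=60)
im=viewer.camera("top"); print(find(im,"purple",(340,225,400,280)))
```

```text
t 31.8 tcp [ 411.8 -119.6   83.4] F [-0.6  0.6  6. ] w 43.4 q [-0.31  0.57  2.16  0.    0.42 -0.36]
t 32.7 tcp [ 411.1 -119.4  189.5] F [-0.8 -0.4 -1.1] w 43.5 q [-0.31  0.33  2.13 -0.    0.68 -0.36]
t 34.7 tcp [605.1  34.  122.5] F [-0.3 -0.6  5.2] w 43.7 q [ 0.04  0.64  1.76  0.    0.74 -0.01]
contact True
[([372.4, 226.1], 39, [14, 4], array([ 454.9, -308.8])), ([370.2, 251.1], 59, [11, 11], array([ 367.5, -301.1]))]
```

Run:
```python
from h import *
env.reach([480,-150,260],q(2.6))
w=pick([367.5,-300.5],w=64)
if 38<w<48:
    env.move_l([367.5,-300.5,200],rate=150); s=st()
    if s["width"]>38:
        env.reach([500,-120,260],q(2.6)); place(-50,z=60)
env.reach([412,40,260],q(2.6)); st()
im=crop("top","pics/t7.png",170,145,400,265,3); cv2.imwrite("pics/s7.png",viewer.camera("side")[120:320,180:440].repeat(3,0).repeat(3,1))
```

```text
t 39.2 tcp [ 367.8 -300.8   83.6] F [0.1 1.  6.3] w 43.5 q [-0.71  0.6   2.06  0.    0.49 -0.76]
t 40.2 tcp [ 367.1 -300.2  199.4] F [ 0.4 -0.6 -1.8] w 43.0 q [-0.71  0.37  2.03  0.    0.75 -0.76]
t 42.8 tcp [607.4 -15.9 122.6] F [-0.6  0.3  5.4] w 43.0 q [-0.05  0.64  1.76 -0.    0.74 -0.09]
contact True
t 44.8 tcp [413.3  40.  259.9] F [ 0.1 -0.1  0.7] w 53.8 q [ 0.07  0.18  2.11 -0.    0.85  0.02]
```

View pics/t7.png

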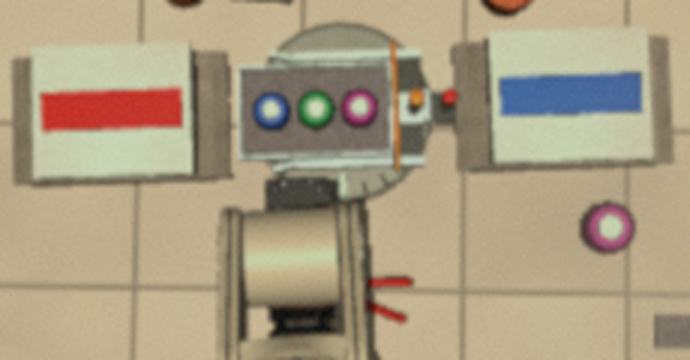

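View pics/s7.png

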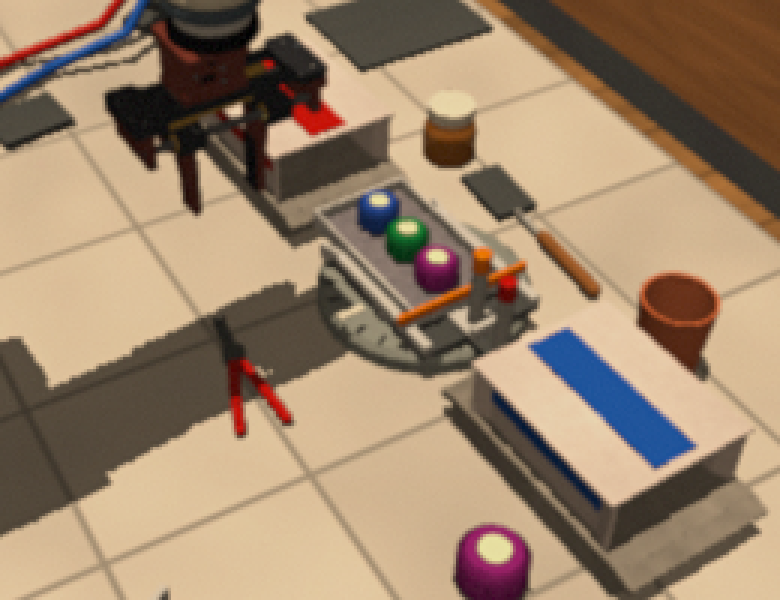

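Run:
```python
from h import *
set_gripper(50)
env.reach([*hxy(6),250],q(2.6)); print(env.move_l([*hxy(6),166],rate=120,f_stop=12))
set_gripper(0); s=st()
if 14<s["width"]<21:
    arc(6,0,2.6,-87.4,166,rate=80); env.hold(.2); st()
    set_gripper(50); env.move_l([*hxy(0),250],rate=150); st()
    env.reach([420,-10,300],q(-87.4))
    im=crop("top","pics/t8.png",170,145,400,265,3); cv2.imwrite("pics/s8.png",viewer.camera("side")[120:320,180:440].repeat(3,0).repeat(3,1))
```

```text
False
t 47.6 tcp [ 612.9 -118.   166.3] F [ 0.7 -0.3  1.7] w 17.1 q [-0.21  0.6   1.71 -0.    0.84 -0.25]
t 52.0 tcp [487.5  -1.7 166.3] F [ 7.2 -0.  -3.8] w 17.6 q [-0.03  0.44  2.02 -0.    0.68  1.5 ]
t 53.5 tcp [484.7  -1.5 249.6] F [ 0.1  0.3 -0.5] w 50.1 q [-0.03  0.3   1.98 -0.    0.87  1.5 ]
```

View pics/t8.png

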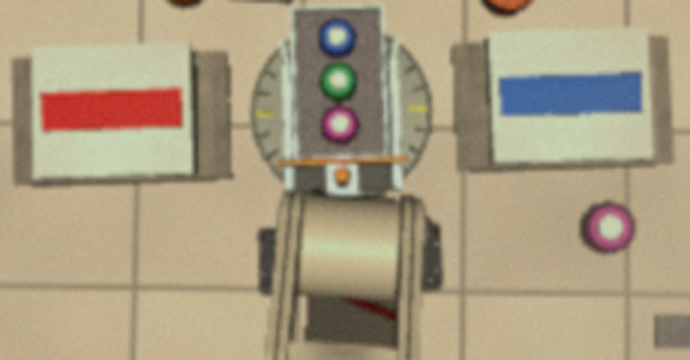

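View pics/s8.png

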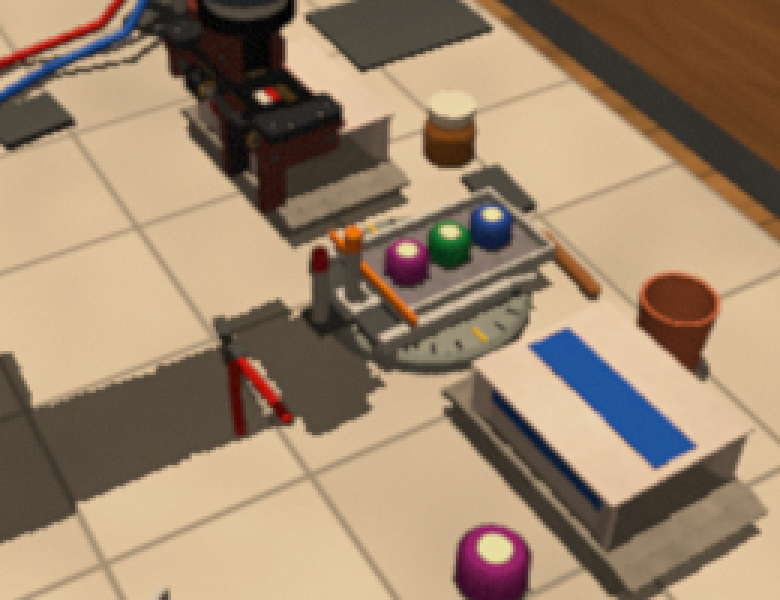

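Run:
```python
from h import *
env.reach([*hxy(0),250],q(92.6)); print(env.move_l([*hxy(0),166],rate=120,f_stop=12))
set_gripper(0); s=st()
if 14<s["width"]<21:
    arc(0,-6,92.6,2.6,166,rate=80); env.hold(.2); st()
    set_gripper(50); env.move_l([*hxy(-6),260],rate=150); st()
    env.reach([430,157,280],q(2.6))
    im=crop("top","pics/t9.png",170,145,400,265,3); cv2.imwrite("pics/s9.png",viewer.camera("side")[120:320,180:440].repeat(3,0).repeat(3,1))
    for b in blobs(im,(8,150,120),(18,255,255),(225,150,330,215),5): print(b,ray("top",*b[0],122))
    for b in blobs(im,(0,150,80),(6,255,255),(230,150,330,215),6): print(ray("top",*b[0],116),hxy(-6))
```

```text
False
t 58.1 tcp [485.2  -1.6 166.2] F [-1.9 -0.8  4. ] w 17.2 q [-0.03  0.44  2.02 -0.    0.68 -1.64]
t 62.5 tcp [601.6 126.  166.3] F [1.1 5.5 5.1] w 17.4 q [0.19 0.58 1.73 0.   0.82 0.13]
t 63.9 tcp [601.  125.8 259.3] F [ 0.1  0.1 -0.3] w 50.0 q [ 0.19  0.46  1.69 -0.    1.    0.14]
([264.2, 171.0], 12, [2, 10]) [629.20686735  69.04492412 122.        ]
([258.0, 177.9], 18, [5, 5]) [605.60478575  89.42219676 122.        ]
([265.2, 192.8], 13, [2, 12]) [555.68779595  64.46047168 122.        ]
[600.60389174 126.64824009 116.        ] [601.46571545 125.87440951]
```

View pics/t9.png

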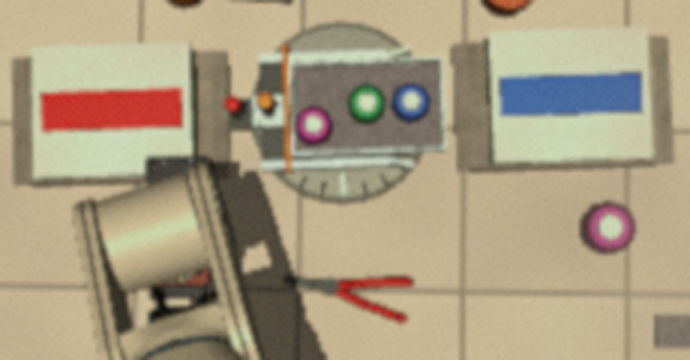

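View pics/s9.png

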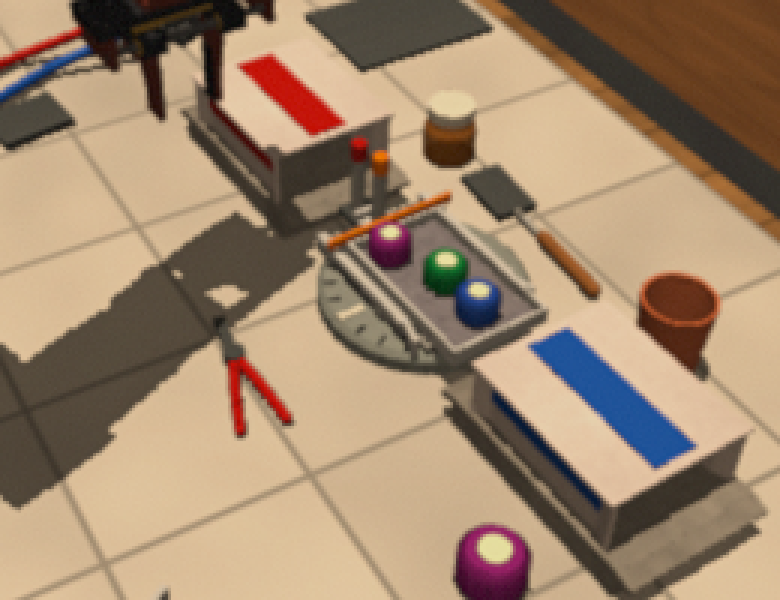

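Run:
```python
from h import *
P=lambda a,z:[*b2w(0.5,a),z]
env.reach(P(70,270),q(2.6))
env.reach(P(86,250),q(2.6))
print(env.move_l(P(86,174),rate=100,f_stop=12))
set_gripper(0); s=st()
if 14<s["width"]<21:
    print(env.move_l(P(0,174),rate=60,f_stop=15)); st()
    print(env.move_l(P(-125,174),rate=60,f_stop=15)); st()
    print(env.move_l(P(-150,174),rate=25,f_stop=15)); st()
    im=crop("top","pics/t10.png",170,145,400,265,3); cv2.imwrite("pics/s10.png",viewer.camera("side")[120:320,180:440].repeat(3,0).repeat(3,1))
```

```text
False
t 67.3 tcp [604.2  90.  174.4] F [2.2 0.3 1.3] w 16.9 q [ 0.13  0.57  1.74 -0.    0.83  0.08]
False
t 68.9 tcp [607.5   4.7 174.7] F [-0.8  4.3  7.3] w 17.2 q [-0.01  0.56  1.75  0.    0.83 -0.06]
False
t 71.2 tcp [ 612.8 -120.   174.3] F [0.2 5.4 6. ] w 17.3 q [-0.21  0.59  1.71  0.    0.85 -0.26]
True
t 72.0 tcp [ 614.1 -140.7  174.3] F [-0.5  3.4  5.3] w 17.1 q [-0.25  0.59  1.69  0.01  0.86 -0.29]
```

View pics/s10.png

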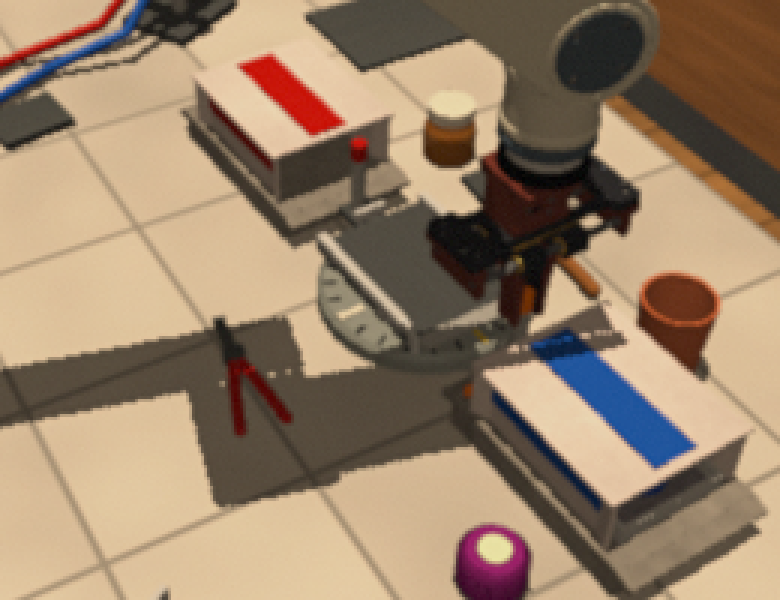

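Run:
```python
from h import *
P=lambda a,z:[*b2w(0.5,a),z]
set_gripper(40); env.move_l([*env.read_state()["tool_pos"][:2],255],rate=150)
env.move_l(P(-105,255)); set_gripper(0)
print(env.move_l(P(-105,174),rate=100,f_stop=12))
print(env.move_l(P(-137,174),rate=20,f_stop=15)); st()
env.move_l(P(-105,174),rate=60); env.move_l(P(-105,270),rate=150)
env.reach([430,0,280],q(2.6)); st()
im=crop("top","pics/t11.png",240,145,400,225,5); cv2.imwrite("pics/s11.png",viewer.camera("side")[120:320,180:440].repeat(3,0).repeat(3,1))
for b in blobs(im,(8,150,120),(18,255,255),(225,150,340,215),4): print(b,ray("top",*b[0],122), b2w(0,-145))
```

```text
False
True
t 76.6 tcp [ 613.2 -122.9  173.8] F [-0.4  2.8  2.1] w 0.7 q [-0.22  0.59  1.7   0.01  0.85 -0.27]
t 78.7 tcp [ 4.313e+02 -2.000e-01  2.802e+02] F [-0.2  0.   0.2] w 0.2 q [-0.03  0.17  2.06 -0.    0.91 -0.07]
([331.5, 178.6], 49, [4, 42]) [ 606.3481865  -156.52654928  122.        ] [ 613.57763328 -140.85073262]
([326.4, 176.6], 16, [4, 5]) [ 612.88400821 -139.43890387  122.        ] [ 613.57763328 -140.85073262]
```

View pics/t11.png

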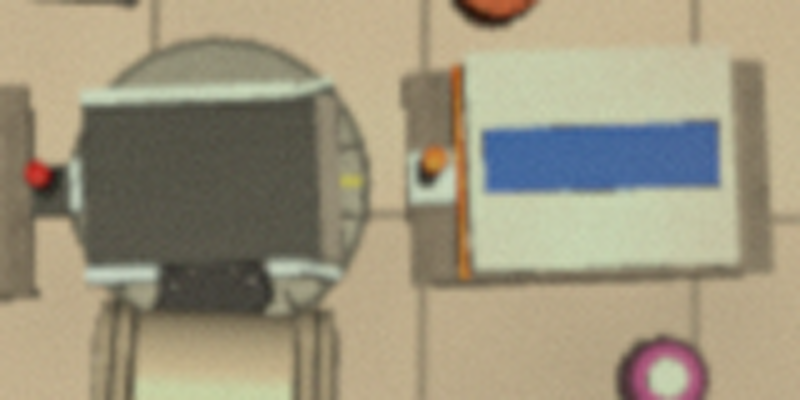

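View pics/s11.png

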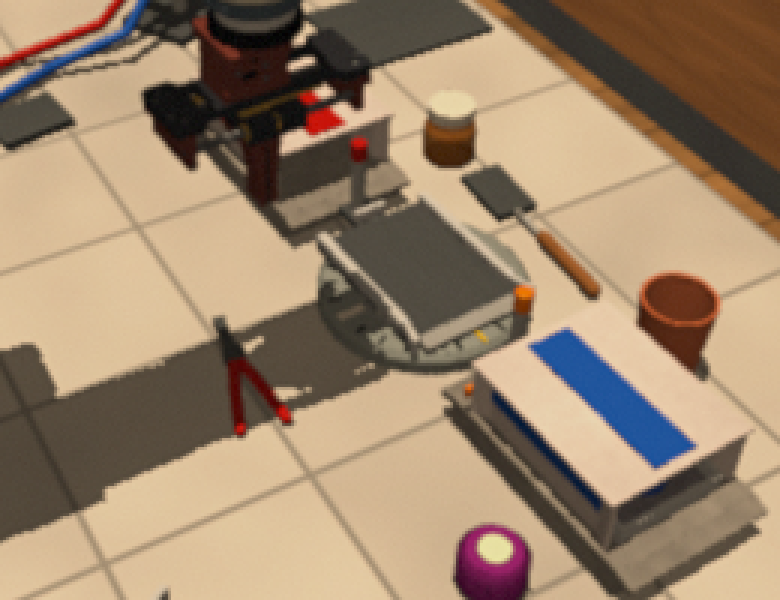

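Run:
```python
from h import *
set_gripper(50)
env.reach([*hxy(-6),255],q(2.6)); print(env.move_l([*hxy(-6),166],rate=120,f_stop=12))
set_gripper(0); s=st()
if 14<s["width"]<21:
    arc(-6,0,2.6,92.6,166,rate=80); env.hold(.3); st()
    set_gripper(50); env.hold(.2); env.move_l([*hxy(0),280],rate=150)
    env.reach([300,430,320],q(60)); st()
    im=crop("top","pics/t12.png",170,130,400,265,3); cv2.imwrite("pics/t12f.png",im); cv2.imwrite("pics/s12.png",viewer.camera("side"))
    for b in blobs(im,(8,150,120),(18,255,255),(225,150,340,215),4): print(b,ray("top",*b[0],122))
    for b in blobs(im,(0,150,80),(6,255,255),(250,190,330,225),6): print(ray("top",*b[0],116),hxy(0))
```

```text
False
t 82.1 tcp [601.8 126.  166.3] F [1.4 0.3 1.4] w 17.2 q [0.19 0.58 1.73 0.   0.82 0.14]
t 86.6 tcp [485.4  -1.3 166.2] F [ 1.1 -4.1  6.8] w 17.5 q [-0.03  0.44  2.02  0.    0.68 -1.64]
t 90.1 tcp [300.4 429.5 319.7] F [-0.1 -0.1  0.1] w 50.3 q [ 0.94  0.25  1.84 -0.    1.05 -0.11]
([331.6, 179.0], 51, [4, 42]) [ 605.00280411 -156.86883058  122.        ]
([326.4, 176.6], 16, [4, 5]) [ 612.88400821 -139.43890387  122.        ]
[ 4.85974031e+02 -2.77062506e-01  1.16000000e+02] [485.12559049  -1.53428455]
```

View pics/t12.png

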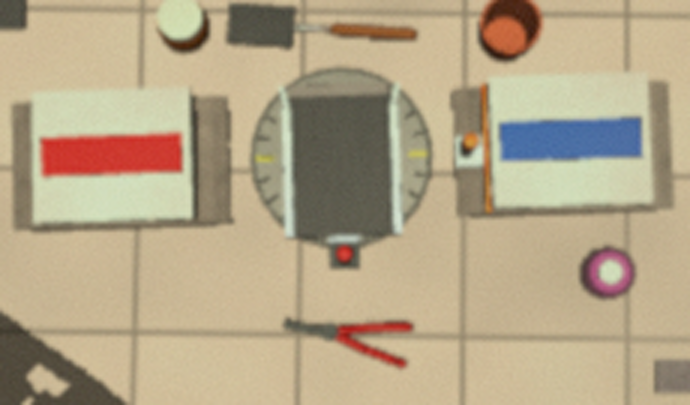

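View pics/s12.png

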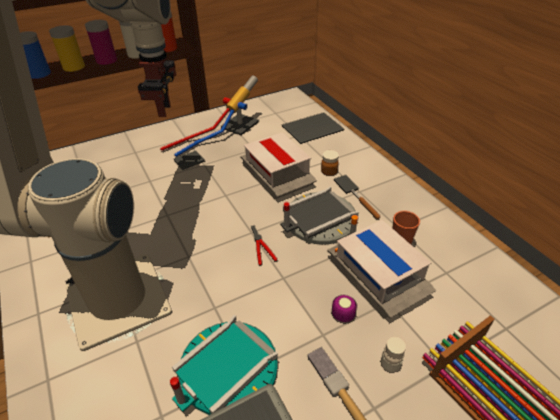

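Run:
```python
from h import *
print(workorder.sign_off()); print(env.read_state()["time_s"])
```

```text
the job is handed in; nothing more can be done
None
the job is handed in; nothing more can be done
```

The job is done and handed in at about 90 s on the robot's clock. The sign-off gave no verdict.

**What I did:**
- I turned the swivel from click -1 to the red cover (+6) and drew the tray onto it as far as the back stop.
- I set the blue, green and 44 mm purple paperweights flat on the tray floor. There was no amber paperweight on the bench, and I left the larger purple one where it was.
- I turned the swivel 12 clicks to the blue cover, letting go of the handle and regripping it at the middle mark. Then I pushed the tray home and brought the empty swivel back to the white mark.

**Last checks:**
- **Swivel:** the red knob measured about 1.5 mm from where it should be at the middle mark.
- **Tray:** the orange bar looks flush with the blue cover's mouth. A second push from behind stopped at 15 N, and the knob measured within about 2 mm of its home position.
- **Bench:** no paperweights that belong in the tray are left out, and the bystanders look unmoved.

**Points to note:**
- **Knob slip:** the grip slid 3 to 4 mm on the orange knob at the back stop. The gap between the red and orange knobs (about 37 mm) then showed the tray fully aboard.
- **Purple paperweight:** it shifted sideways inside the tray between clicks 0 and -6, but stayed flat.
- **Not seen at the end:** with the tray under the cover I could not see the paperweights. I last saw all three in the tray just before pushing it in.

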